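# Couple the throwing gauge to its ball mount

### The job

Pick up the throwing gauge, lower its hitch cup onto the ball of the bench mount and push it down in your grip, against the drag of its liner, until it is fully home with its foot flat on the round collar; then let go and press its latch lever all the way down. Feel your way: don't force the cup or the lever, and leave the pitcher, the rib, the scraper and the caddy as they are.

Things in the scene. Friction and masses are not known exactly. Their poses are not given: they have to be found in the camera images.
- ball_mount: Fixed dark steel plate 110 x 110 x 12 mm on the bench. Origin: centre of its underside, z up. Into it is screwed a steel stud: a flat round collar 92 mm across and 8 mm thick, its top at mid setting 33 mm above the bench, and over it, on a 12 mm neck, a ball of 28 mm diameter, centre 20 mm above the collar's top.
- ball_nominal (a point): Where the ball's centre would be with the height-adjustable stud centred and at mid setting: over the plate's origin, 53 mm above the bench. The real stud (collar and ball together) is locked up to 3.5 mm off this in x and in y, and up to 10 mm higher or lower. This reading does not show it.
- gauge: Loose throwing gauge, about 0.3 kg, upright on its flat foot (x -32 to +46, y +-33, 4 mm thick). Origin: foot's underside, on the cup's axis; z up, x to the latch lever. Above the foot: aluminium hitch cup, open below, 39 mm across, top 43 mm up; a wooden grip block 32 (x) x 24 (y) mm, 43 to 85 mm up; a thin pointer rod from its -x face out to x -112, 70 to 83 mm up.
- cup_seat (a point): Where the ball's centre lies in the cup when home: on the axis, 20 mm above the foot's underside, which is then flat on the collar. The mouth narrows from 41 to the 31 mm bore over the first 10 mm. Two sprung liner pads at +-y in the bore grip the ball from 14 mm above home on: pushing on takes 4 to 15 N; left short, the cup stays there, its weight held by the pads.
- seat_pin (a joint): Light sprung pin in the roof of the cup, hidden inside, that the ball's crown pushes up (m): 0 until the cup is 3 mm above home, 0.003 when fully home.
- gauge_grip (a point): Centre of the gauge's wooden grip block, 64 mm above the foot's underside. Fingers close along the gauge's y (24 mm).
- latch (a joint): Latch lever angle (rad): 0 raised, 0.70 at its stop, fully down. Starts at 0 to 0.12; stays where it is left by friction (2 to 3 N at the pad). Its hook swings in under the ball, so it jams if the cup is more than 4 mm short of home. Hinge along the gauge's y (positive turns x down), at x 25, 31 mm above the foot's underside. Steel paddle 20 mm wide, 5 mm thick, 55 mm long from the hinge.
- latch_pad (a point): Press point on the paddle's upper face, 42 mm out from the hinge; moves with the lever. With the lever down the paddle is level and this point is 67 mm from the cup's axis and 34 mm above the foot's underside.
- pitcher: Empty white ceramic pitcher 165 mm tall, about 105 mm wide, handle at +y. Origin: centre of its underside. Leave alone.
- rib: Wooden rib 100 x 50 x 7 mm lying flat, long way roughly along x. Origin: on its underside, 37 mm from its square end, 63 mm from its round (+x) end. Leave alone.
- scraper: Stainless scraper plate 60 x 100 x 4 mm lying flat. Origin: centre of its underside. Leave alone.
- caddy: Grey plastic caddy 120 x 160 x 80 mm with a hinged lid, fixed. Origin: centre of its underside. Leave alone.
Mind the look-alikes: they are no part of the job. What is meant by the gauge is not green or red, and is the larger of those in its own colour.

How it is judged:
By the outcome, as a careful person would: the job done as asked, in the order asked, and still so for the second after the job is handed in, with the robot touching nothing.
It also fails if it takes over 72 s, if anything falls off the work surface, if the arm or the gripper's body presses on something with over 40 N, if the wrist force passes 120 N, or if a joint passes its speed limit or range.

### The arm

A 7-joint arm with a two-finger parallel gripper is mounted at the origin on the work surface. World frame = base frame: x ahead of the robot, y to its left, z up, the work surface at z = 0. Lengths are in m, angles in rad, forces in N, time in s.
With the tool pointing down it reaches from about 0.4 to 0.85 m from the base axis. Payload 10.4 kg.
Tool frame: the origin (TCP) lies at the very end of the fingers, on their centre line; the grasp point (between the pads) lies r.tcp_to_grasp behind it (r.tcp_to_grasp is the distance from the TCP to the grasp point, in m); z points along the fingers, y is the line along which they close (so a half turn about z gives the same grasp; the last joint's range is limited). The gripper opens to 87 mm and grips with 3 to 60 N. Pads are 19 mm wide; open, the fingers measure 117 mm over their backs; the gripper's body (75 mm by 190 mm) begins 51 mm behind the grasp point.
Start: joints at [-0.023, 0.332, -0.065, 1.46, 0.022, 1.35, -0.088], TCP at [0.625, 0, 0.223] pointing down, gripper open.
Joint ranges: [-2.6, 2.6], [-0.5, 2.12], [-1.47, 1.34], [0.16, 2.42], [-1.27, 4.41], [0.06, 2.06], [-2.6, 2.6]. Speed limits (rad/s): [2.22, 2.22, 2.79, 2.79, 3.14, 3.14, 3.14].

### API

Orientations are given as a unit quaternion [x, y, z, w].
In Python, from bench import monitor, cams, ticket, r gives the robot as it stands.
- The arm moves only by the shell command python3 -m crank 'ROWS' [OPENING] [FORCE]. ROWS is a JSON object whose one key "steps" holds a list of rows, each a list of 2 entries, a list of its own where there are three numbers: the shift along the world's x, y, z in units of 25 mm (1.0 is 25 mm), then the turn, a rotation vector about the world's x, y, z in units of 5 degrees (1.0 is 5 degrees). In form: {"steps": [[[x, y, z], [ax, ay, az]], ...]}. A call has 1 to 10 rows; each row shifts and turns the commanded pose from where the row before left it; what a row does not reach is not made up. A row lasts 1/12 s, in which the tool goes at most 41.7 mm and 7.16 degrees, less where a joint would pass 70% of its speed; a pose out of reach is approached as far as the arm can. A call is refused whole if a number of a shift passes 1 or a number of a turn 1, either way. A call with a gripper value outside its range is refused whole. OPENING is the finger opening in mm, from 0 to 87, set as the call begins (- or left out, the last holds). The fingers move at their own pace and stop on an object; FORCE is the grip in N (left out, the last holds). Time passes only in rows, so rows that do not move let the fingers close. It gives the time, the measured TCP pose, the force, the opening and the grip force at its end, in the units of the state.
- monitor.read_state(): the state, without advancing time (a new reading comes with each control period).
- cams.camera(name): name is "scene" or "side" or "wrist"; returns a dict with "pixels" (384x512x3 uint8, blue, green, red), "z_map" (384x512 float32, m along the optical axis (not along the pixel's ray), 0 where there is no reading), "vfov" (degrees; the focal length in pixels is half the picture's height over the tangent of half this angle, whatever the lens; pixels are square), "cx", "cy" (the principal point, pixels), "T" (4x4, takes a point from camera to world coordinates). Camera axes: x right, y up, looking along -z (the intrinsics and any distortion apply to the point x, -y, -z); pixel columns grow to the right and rows downward; lengths in m; the calibration is good to about 2 mm. A picture is of the moment at which its call begins.
- ticket.close_job(): hands the job in; it is judged then, once.
The state is a dict: "time": time; "joint_positions": joint angles; "joint_vel": joint speeds; "joint_torque": joint torques, N m; "ee_pos": TCP position; "eef_rot": TCP orientation; "ft_force": force on the tool from outside, world axes, zero at the start; "torque": the same for the moment, N m; "width": finger opening in m; "grip_force": force on a finger pad.
Only numpy, scipy, OpenCV 4.12 (cv2) and the standard library are available. Lean on these libraries where they do the work, as an engineer would, in place of code of your own. Each camera call takes 0.05 s, during which the arm holds its last target. There are 200 camera calls.

## Working session

There is one attempt and no reset: what is moved stays moved. The work goes in short steps, Python scripts to look and compute and a shell command to move; the robot and the scene stay as the last step left them, time stands still between calls to the robot, and variables do not carry over. Pictures are saved under pics/ and viewed, at most 10 in all, crops included, and the job is handed in when it is done.

```bash
ls; mkdir -p pics; cat > h.py <<'E'
import numpy as np,cv2
from bench import monitor,cams,ticket,r
def cam(n):
    c=cams.camera(n);c['f']=c['pixels'].shape[0]/2/np.tan(np.radians(c['vfov'])/2);return c
def pts(c):
    z=c['z_map'];v,u=np.mgrid[:z.shape[0],:z.shape[1]]
    P=np.stack([(u-c['cx'])/c['f']*z,-(v-c['cy'])/c['f']*z,-z],-1)
    return P@c['T'][:3,:3].T+c['T'][:3,3]
E
python3 - <<'E'
from h import *
import pickle
d={n:cam(n) for n in ['scene','side','wrist']}
pickle.dump(d,open('d0.pkl','wb'))
for n,c in d.items():
    print(n,{k:v for k,v in c.items() if k not in('pixels','z_map')})
    cv2.imwrite(f'pics/{n}0.png',cv2.resize(c['pixels'],(800,600)) if n!='wrist' else c['pixels'])
print(monitor.read_state(),r.tcp_to_grasp)
E
```

```text
pics
scene {'vfov': 50.12694062022231, 'cx': 257.949111705656, 'cy': 191.9035446992919, 'T': array([[-0.48040225, -0.51941746,  0.70669597,  1.46828751],
       [ 0.87677949, -0.30437031,  0.37231228,  0.47561175],
       [ 0.02171177,  0.79847619,  0.60163476,  0.85088031],
       [ 0.        ,  0.        ,  0.        ,  1.        ]]), 'f': np.float64(410.5573124812488)}
side {'vfov': 49.00802489390305, 'cx': 249.91169685133835, 'cy': 192.6259635468054, 'T': array([[-0.91347856,  0.28536858, -0.29003742,  0.22706094],
       [-0.40660158, -0.61352681,  0.67694905,  0.76513689],
       [ 0.01523426,  0.73630811,  0.6764749 ,  0.83641821],
       [ 0.        ,  0.        ,  0.        ,  1.        ]]), 'f': np.float64(421.2273734986253)}
wrist {'vfov': 66.58197607062917, 'cx': 260.8240547483685, 'cy': 190.0073149022823, 'T': array([[ 9.99999802e-01, -3.58261576e-05,  6.28884305e-04,
         6.25225583e-01],
       [-1.18278401e-04,  9.69943038e-01,  2.43332054e-01,
         6.68249465e-02],
       [-6.18699606e-04, -2.43332080e-01,  9.69942842e-01,
         3.83834561e-01],
       [ 0
[... 155 characters left out ...]
0.0225946 ,  0.33272869, -0.06466152,  1.46073424,  0.02160926,
        1.34990086, -0.08848649]), 'joint_vel': array([ 0.00020145, -0.00020848, -0.00038162, -0.00297111,  0.00161818,
       -0.00076328, -0.00068217]), 'joint_torque': array([ 1.82067095e-03, -6.23630190e+01,  2.54254905e-02, -3.90143681e+01,
       -6.11935230e-02,  3.71907104e-02, -1.53469024e-06]), 'ee_pos': array([ 6.24712576e-01, -2.97996711e-05,  2.21942130e-01]), 'eef_rot': array([ 7.07110077e-01,  7.07103281e-01, -4.03460343e-04, -3.55835595e-04]), 'ft_force': array([-0.8671769 ,  0.13513672,  0.63035866]), 'torque': array([ 0.00028488, -0.017685  , -0.01110968]), 'grip_force': 0.0, 'width': 0.0875808958818612} 0.0187
```

View pics/scene0.png

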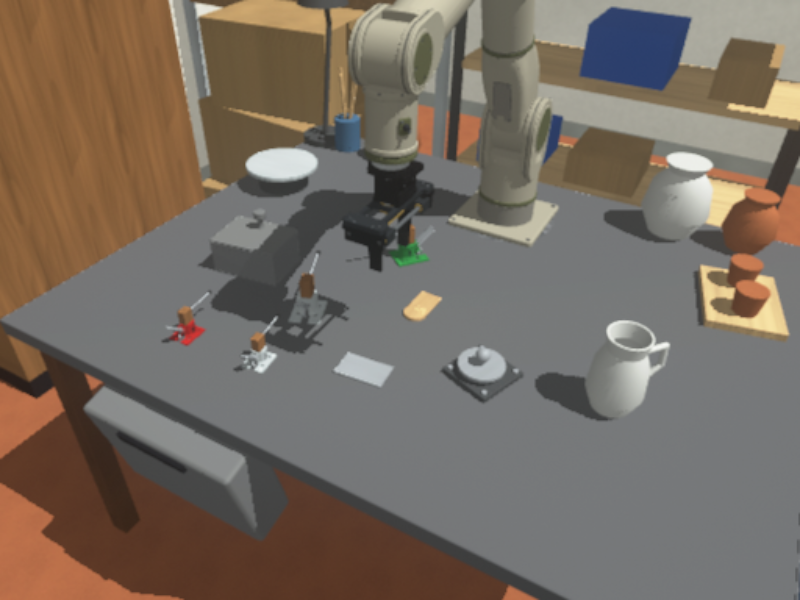

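View pics/side0.png

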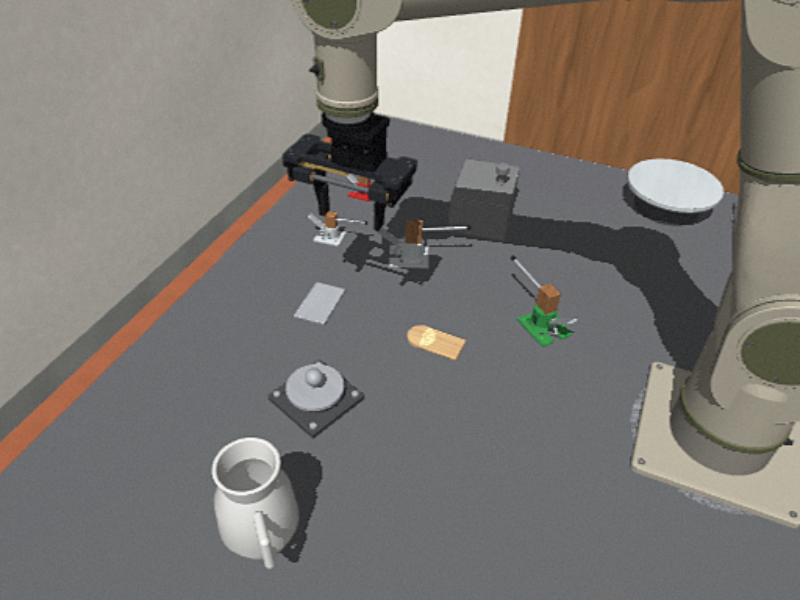

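The gauge is the larger grey one (scene 307,300, side 414,245), standing in the gripper's shadow. The small white-grey one (scene 258,352) is a look-alike. The ball mount is at scene (483,367) and side (315,385), and the rib and scraper lie between it and the gauge.

```bash
python3 - <<'E'
from h import *
import pickle
d=pickle.load(open('d0.pkl','rb'))
big=[]
for n,(gx,gy),(mx,my) in [('scene',(307,300),(483,367)),('side',(414,245),(315,385))]:
    c=d[n];P=pts(c);s=.64
    print(n,'at gauge px',P[int(gy*s),int(gx*s)],'mount',P[int(my*s),int(mx*s)])
    g=P[int(gy*s),int(gx*s)]
    hsv=cv2.cvtColor(c['pixels'],cv2.COLOR_BGR2HSV)
    m=np.linalg.norm(P[...,:2]-g[:2],axis=-1)<.14
    for lo,hi in [(.003,.012),(.012,.044),(.05,.08),(.08,.095)]:
        k=m&(P[...,2]>lo)&(P[...,2]<hi)
        q=P[k]
        if len(q):print(lo,len(q),q.mean(0).round(4),q.min(0).round(3),q.max(0).round(3))
    # wood mask
    w=m&(P[...,2]>.04)&(P[...,2]<.1)&(hsv[...,0]<20)&(hsv[...,1]>90)
    q=P[w];print('wood',len(q),q.mean(0),q.min(0),q.max(0), cv2.minAreaRect(q[q[:,2]>.075][:,:2].astype(np.float32)*1000))
    # rod: z .06-.09, not wood
    k=m&(P[...,2]>.065)&(P[...,2]<.09)&~w; q=P[k]
    print('rod',len(q), cv2.minAreaRect(q[:,:2].astype(np.float32)*1000))
    mt=P[int(my*s),int(mx*s)]
    for lo,hi in [(.008,.016),(.02,.045),(.052,.09)]:
        k=(np.linalg.norm(P[...,:2]-mt[:2],axis=-1)<.09)&(P[...,2]>lo)&(P[...,2]<hi);q=P[k]
        print('mount',lo,len(q),np.median(q,0).round(4),q.min(0).round(4),q.max(0).round(4),cv2.minAreaRect(q[:,:2].astype(np.float32)*1000))
    im=c['pixels'];
    u,v=int(gx*s),int(gy*s);a=cv2.resize(im[v-45:v+45,u-60:u+60],(600,450),interpolation=2)
    big.append(a)
cv2.imwrite('pics/g.png',cv2.resize(np.vstack(big),(400,600)))
E
```

```text
scene at gauge px [ 0.61436731 -0.20384735  0.03599736] mount [0.60722723 0.19540625 0.02889837]
0.003 292 [ 0.6135 -0.1994  0.0045] [ 0.476 -0.339  0.003] [ 0.752 -0.066  0.012]
0.012 122 [ 0.6037 -0.2251  0.03  ] [ 0.558 -0.336  0.012] [ 0.64  -0.19   0.044]
0.05 148 [ 0.6109 -0.2295  0.0654] [ 0.504 -0.336  0.05 ] [ 0.753 -0.179  0.08 ]
0.08 57 [ 0.5917 -0.2248  0.0842] [ 0.502 -0.334  0.08 ] [ 0.62  -0.198  0.09 ]
wood 106 [ 0.60789565 -0.20575073  0.07029686] [ 0.58386873 -0.22270684  0.04493243] [ 0.61965387 -0.19418736  0.0884542 ] ((604.2877197265625, -209.2712860107422), (30.28516960144043, 19.7796630859375), 22.08158302307129)
rod 63 ((601.0221557617188, -244.350341796875), (172.77874755859375, 108.29379272460938), 34.58561325073242)
mount 0.008 409 [0.6318 0.2176 0.0119] [0.5306 0.1228 0.008 ] [0.6708 0.2596 0.016 ] ((600.078369140625, 191.0370635986328), (113.10668182373047, 113.78153228759766), 70.84591674804688)
mount 0.02 493 [0.6121 0.1943 0.03  ] [0.5548 0.1432 0.0222] [0.6506 0.2335 0.044 ] ((602.6826171875, 187.10345458984375), (92.6385498046875, 89.23446655273438)
[... 821 characters left out ...]
778411865234), 22.996471405029297)
rod 106 ((600.5641479492188, -258.44915771484375), (176.31300354003906, 108.19449615478516), 24.85809326171875)
mount 0.008 684 [0.5744 0.2244 0.0124] [0.5312 0.1227 0.0081] [0.6681 0.2642 0.016 ] ((600.2152099609375, 194.241943359375), (111.45185089111328, 111.48906707763672), 69.2987060546875)
mount 0.02 788 [0.5969 0.198  0.0311] [0.5567 0.1442 0.022 ] [0.6488 0.2372 0.0358] ((602.2080078125, 190.82864379882812), (90.47470092773438, 91.3809814453125), 14.716192245483398)
mount 0.052 89 [0.5997 0.1951 0.0596] [0.5887 0.1789 0.0523] [0.6146 0.206  0.067 ] ((600.7188720703125, 193.54750061035156), (25.187362670898438, 23.711978912353516), 36.34796142578125)
```

View pics/g.png

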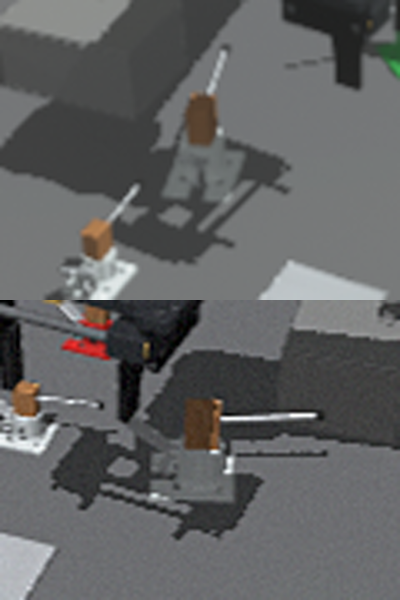

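The crops confirm a brown grip block on the grey gauge. The rod points to -x and slightly -y (yaw about 22°), and the lever lies on the +x side. I'll move over the gauge with a -68° turn for a wrist view.

```bash
python3 -m crank '{"steps":[[[-0.1,-0.8,0],[0,0,-1]],[[-0.1,-0.8,0],[0,0,-1]],[[-0.1,-0.8,0],[0,0,-1]],[[-0.1,-0.8,0],[0,0,-1]],[[-0.1,-0.8,0],[0,0,-1]],[[-0.1,-0.8,0],[0,0,-1]],[[-0.1,-0.8,0],[0,0,-1]],[[-0.1,-0.8,0],[0,0,-1]],[[-0.1,-0.8,0],[0,0,-1]],[[-0.06,-0.9,0],[0,0,-1]]]}' 60
python3 -m crank '{"steps":[[[0,-0.24,0],[0,0,-1]],[[0,0,0],[0,0,-1]],[[0,0,0],[0,0,-1]],[[0,0,0],[0,0,-0.6]],[[0,0,0],[0,0,0]],[[0,0,0],[0,0,0]]]}'
python3 - <<'E'
from h import *
import pickle
d={n:cam(n) for n in ['wrist','scene','side']};pickle.dump(d,open('d1.pkl','wb'))
c=d['wrist'];P=pts(c)
cv2.imwrite('pics/w1.png',c['pixels'])
hsv=cv2.cvtColor(c['pixels'],cv2.COLOR_BGR2HSV)
for n,c in d.items():
    P=pts(c);hsv=cv2.cvtColor(c['pixels'],cv2.COLOR_BGR2HSV)
    m=np.linalg.norm(P[...,:2]-[.6,-.208],axis=-1)<.04
    w=m&(P[...,2]>.08)&(P[...,2]<.095)&(hsv[...,0]<20)&(hsv[...,1]>90)
    q=P[w];print(n,len(q),q.mean(0) if len(q) else 0,cv2.minAreaRect(q[:,:2].astype(np.float32)*1000) if len(q)>3 else 0)
# scene inventory from both static cams
for n in ['scene','side']:
    P=pts(d[n]);
    for nm,b,zl in [('pitcher',(.55,.75,.27,.5),(.02,.3)),('caddy',(.4,.65,-.5,-.26),(.05,.2)),('cad top',(.4,.65,-.5,-.26),(.09,.2))]:
        k=(P[...,0]>b[0])&(P[...,0]<b[1])&(P[...,1]>b[2])&(P[...,1]<b[3])&(P[...,2]>zl[0])&(P[...,2]<zl[1])
        q=P[k]
        if len(q):print(n,nm,len(q),np.percentile(q,[2,98],axis=0).round(3))
E
```

```text
time: 0.98
ee_pos: [0.6007, -0.2029, 0.2223]
eef_rot: [0.94, 0.34, -0.0, -0.0]
ft_force: [-0.7, 0.0, -0.3]
width: 0.0601
grip_force: 0.0
time: 1.48
ee_pos: [0.6009, -0.2084, 0.2223]
eef_rot: [0.981, 0.192, -0.0, -0.0]
ft_force: [0.8, 0.5, -1.0]
width: 0.0601
grip_force: 0.0
wrist 604 [ 0.60030703 -0.21162334  0.08481409] ((599.7841186523438, -211.3573455810547), (30.372098922729492, 22.276914596557617), 22.241247177124023)
scene 42 [ 0.60437125 -0.20852714  0.08420886] ((602.4891967773438, -209.69296264648438), (31.980745315551758, 20.770034790039062), 23.871055603027344)
side 56 [ 0.59884177 -0.20727548  0.08438444] ((599.6170043945312, -208.88186645507812), (27.580190658569336, 27.783735275268555), 23.179553985595703)
scene pitcher 1527 [[0.558 0.38  0.026]
 [0.605 0.471 0.165]]
scene caddy 1307 [[ 0.459 -0.489  0.052]
 [ 0.587 -0.332  0.125]]
scene cad top 68 [[ 0.479 -0.431  0.092]
 [ 0.538 -0.406  0.13 ]]
side pitcher 1469 [[0.551 0.384 0.047]
 [0.598 0.477 0.167]]
side caddy 1322 [[ 0.455 -0.484  0.053]
 [ 0.577 -0.327  0.127]]
side cad top 87 [[ 0.478 -0.433  0.09 ]
 [ 0.547 -0.375  0.131]]
```

View pics/w1.png

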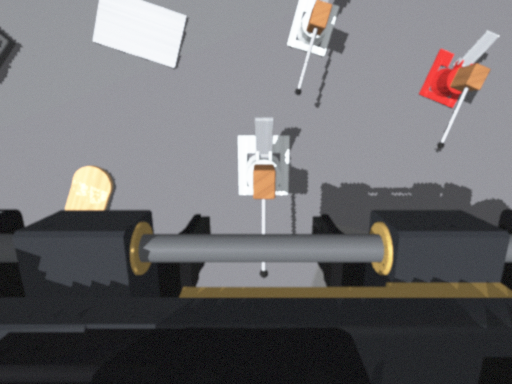

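The wrist view shows the gauge at (265,180), aligned between the fingers and with its lever pointing away. It has no close neighbours. I'll descend and grip.

```bash
python3 -m crank '{"steps":[[[-0.04,-0.08,-1],[0,0,0]],[[0,0,-1],[0,0,0]],[[0,0,-1],[0,0,0]],[[0,0,-1],[0,0,0]],[[0,0,-1],[0,0,0]],[[0,0,-0.8],[0,0,0]],[[0,0,-0.6],[0,0,0]],[[0,0,-0.5],[0,0,0]],[[0,0,0],[0,0,0]],[[0,0,0],[0,0,0]]]}' 60 50
python3 -m crank '{"steps":[[[0,0,0],[0,0,0]],[[0,0,0],[0,0,0]],[[0,0,0],[0,0,0]],[[0,0,0],[0,0,0]],[[0,0,0],[0,0,0]],[[0,0,0],[0,0,0]]]}' 10 50
```

```text
time: 2.47
ee_pos: [0.5999, -0.2104, 0.05]
eef_rot: [0.982, 0.191, -0.0, -0.0]
ft_force: [-0.6, 0.2, 0.4]
width: 0.0604
grip_force: 0.0
time: 2.97
ee_pos: [0.6001, -0.2105, 0.0503]
eef_rot: [0.982, 0.191, 0.0, 0.0]
ft_force: [-0.1, 0.5, -1.0]
width: 0.0277
grip_force: 0.0
```

```bash
python3 -m crank '{"steps":[[[0,0,0],[0,0,0]],[[0,0,0],[0,0,0]],[[0,0,0],[0,0,0]],[[0,0,0],[0,0,0]]]}'
python3 -m crank '{"steps":[[[0,0,0.5],[0,0,0]],[[0,0,1],[0,0,0]],[[0,0,1],[0,0,0]],[[0,0,1],[0,0,0]],[[0,0,1],[0,0,0]],[[0,0,0.5],[0,0,0]],[[0,0,0],[0,0,0]]]}'
```

```text
time: 3.3
ee_pos: [0.6002, -0.2108, 0.0503]
eef_rot: [0.982, 0.191, 0.0, 0.0]
ft_force: [1.1, -1.2, 1.9]
width: 0.0236
grip_force: 50.0
time: 3.88
ee_pos: [0.6014, -0.2108, 0.1786]
eef_rot: [0.982, 0.191, 0.002, 0.001]
ft_force: [0.6, 0.6, -2.5]
width: 0.0234
grip_force: 50.0
```

```bash
python3 -m crank '{"steps":[[[-0.11,0.4,0],[0,0,0]],[[-0.11,0.8,0],[0,0,0]],[[-0.11,0.8,0],[0,0,0]],[[-0.11,0.8,0],[0,0,0]],[[-0.11,0.8,0],[0,0,0]],[[-0.11,0.8,0],[0,0,0]],[[-0.11,0.8,0],[0,0,0]],[[-0.11,0.8,0],[0,0,0]],[[-0.11,0.8,0],[0,0,0]],[[-0.11,0.8,0],[0,0,0]]]}'
python3 -m crank '{"steps":[[[-0.11,0.8,0],[0,0,0]],[[-0.11,0.8,0],[0,0,0]],[[-0.11,0.8,0],[0,0,0]],[[-0.11,0.8,0],[0,0,0]],[[-0.11,0.8,0],[0,0,0]],[[-0.11,0.8,0],[0,0,0]],[[-0.11,0.8,0],[0,0,0]],[[-0.11,0.8,0],[0,0,0]],[[-0.11,0.8,0],[0,0,0]],[[-0.11,0.5,0],[0,0,0]]]}'
python3 -m crank '{"steps":[[[0,0,0],[0,0,0]],[[0,0,0],[0,0,0]],[[0,0,0],[0,0,0]]]}'
python3 - <<'E'
from h import *
import pickle
d={n:cam(n) for n in ['wrist','scene','side']};pickle.dump(d,open('d2.pkl','wb'))
cv2.imwrite('pics/w2.png',d['wrist']['pixels'])
for n in ['scene','side','wrist']:
    print(n)
    for src in ([pickle.load(open('d0.pkl','rb'))[n]] if n!='wrist' else [d[n]]):
        P=pts(src)
        m=np.linalg.norm(P[...,:2]-[.602,.19],axis=-1)<.1
        q=P[m&(P[...,2]>.018)&(P[...,2]<.045)]
        (rx,ry),s,a=cv2.minAreaRect(q[:,:2].astype(np.float32)*1000);print(' collar rect',rx,ry,s,'enc',cv2.minEnclosingCircle(q[:,:2].astype(np.float32)*1000), 'ztop',np.median(q[:,2]))
        q=P[m&(P[...,2]>.05)&(P[...,2]<.075)&(np.linalg.norm(P[...,:2]-[.602,.19],axis=-1)<.02)]
        from scipy.optimize import least_squares
        s=least_squares(lambda c:np.linalg.norm(q-c,axis=1)-.014,[.602,.19,.053],loss='soft_l1',f_scale=.001)
        print(' ball',len(q),s.x.round(4),'res',np.sqrt((s.fun**2).mean()))
        q=P[m&(P[...,2]>.006)&(P[...,2]<.016)]
        print(' plate',cv2.minAreaRect(q[:,:2].astype(np.float32)*1000))
print(monitor.read_state()['ee_pos'])
E
```

```text
time: 4.72
ee_pos: [0.5707, -0.0186, 0.1727]
eef_rot: [0.982, 0.191, -0.002, -0.0]
ft_force: [1.0, -0.1, -3.1]
width: 0.0236
grip_force: 50.0
time: 5.55
ee_pos: [0.5427, 0.1748, 0.1728]
eef_rot: [0.981, 0.192, -0.002, -0.0]
ft_force: [-0.1, 0.1, -3.0]
width: 0.0238
grip_force: 50.0
time: 5.8
ee_pos: [0.5447, 0.1708, 0.1743]
eef_rot: [0.982, 0.19, -0.001, 0.0]
ft_force: [-0.1, -0.1, -2.4]
width: 0.0238
grip_force: 50.0
scene
 collar rect 600.0884399414062 190.0252685546875 (93.31993865966797, 99.07122802734375) enc ((601.3597412109375, 194.04344177246094), 65.23348236083984) ztop 0.02996662736834299
 ball 62 [0.6017 0.1875 0.0498] res 0.0017885745468000445
 plate ((600.1016235351562, 191.01708984375), (113.82742309570312, 113.35279846191406), 71.37716674804688)
side
 collar rect 600.32568359375 193.96676635742188 (96.24674987792969, 100.37226104736328) enc ((597.3084716796875, 200.70021057128906), 60.062835693359375) ztop 0.03106524718665815
 ball 94 [0.6032 0.19   0.0511] res 0.0013814989080811477
 plate ((599.9945678710938, 194.32530212402344), (111.45185089111328, 111.9607162475586), 69.2987060546875)
wrist
 collar rect 611.2006225585938 193.00010681152344 (69.34455871582031, 90.52552032470703) enc ((600.8721313476562, 189.3553009033203), 45.88496017456055) ztop 0.03038649626901857
 ball 61 [0.6003 0.1891 0.051 ] res 0.0003291451426659724
 plate ((598.15625, 192.29904174804688), (110.10771179199219, 110.07270812988281), 70.05310821533203)
[0.54518736 0.17075011 0.17485811]
```

View pics/w2.png

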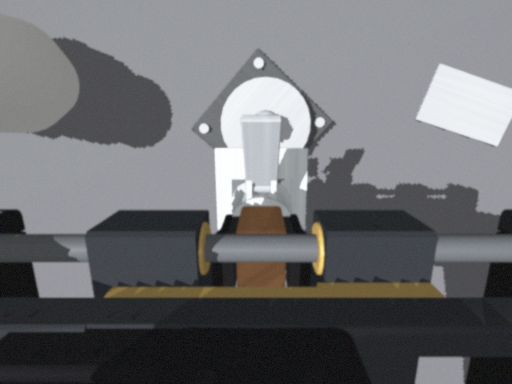

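The wrist view shows the gauge held straight in the grip, with the mount's collar centred near (265,120) and the pitcher well clear to the left. The ball is at about (0.6006, 0.1892), centre height about 0.051. I'll move above it and check the position.

```bash
python3 -m crank '{"steps":[[[0.45,0.15,0],[0,0,0]],[[0.45,0.15,0],[0,0,0]],[[0.45,0.15,0],[0,0,0]],[[0.45,0.15,-0.3],[0,0,0]],[[0.44,0.14,-0.5],[0,0,0]],[[0,0,-0.6],[0,0,0]],[[0,0,-0.5],[0,0,0]],[[0,0,-0.3],[0,0,0]],[[0,0,0],[0,0,0]],[[0,0,0],[0,0,0]]]}'
python3 -m crank '{"steps":[[[0,0,0],[0,0,0]],[[0,0,0],[0,0,0]],[[0,0,0],[0,0,0]]]}'
python3 - <<'E'
from h import *
s=monitor.read_state();print(s['ee_pos'],s['ft_force'],s['torque'],s['eef_rot'])
E
```

```text
time: 6.78
ee_pos: [0.6008, 0.1902, 0.1202]
eef_rot: [0.982, 0.191, -0.0, 0.0]
ft_force: [0.2, -0.6, -2.6]
width: 0.0233
grip_force: 50.0
time: 7.03
ee_pos: [0.6014, 0.1907, 0.121]
eef_rot: [0.982, 0.191, 0.001, -0.0]
ft_force: [0.5, -0.9, -3.3]
width: 0.0236
grip_force: 50.0
[0.60139618 0.19067776 0.12101276] [ 0.51001737 -0.9157577  -3.31390835] [ 0.0329624   0.05207809 -0.04670382] [ 9.81626350e-01  1.90811924e-01  7.15385368e-04 -8.71361599e-05]
```

```bash
python3 -m crank '{"steps":[[[-0.02,-0.04,-0.1],[0,0,0]],[[0,0,-0.1],[0,0,0]],[[0,0,-0.1],[0,0,0]],[[0,0,-0.08],[0,0,0]],[[0,0,0],[0,0,0]],[[0,0,0],[0,0,0]]]}'
python3 -m crank '{"steps":[[[0,0,-0.08],[0,0,0]],[[0,0,-0.08],[0,0,0]],[[0,0,0],[0,0,0]],[[0,0,0],[0,0,0]]]}'
```

```text
time: 7.53
ee_pos: [0.6004, 0.1895, 0.1103]
eef_rot: [0.982, 0.191, -0.0, 0.0]
ft_force: [1.3, 0.2, -2.8]
width: 0.0241
grip_force: 50.0
time: 7.87
ee_pos: [0.6004, 0.1895, 0.1064]
eef_rot: [0.982, 0.191, -0.0, 0.0]
ft_force: [1.4, 0.6, -2.7]
width: 0.0236
grip_force: 50.0
```

```bash
python3 -m crank '{"steps":[[[0,0,-0.08],[0,0,0]],[[0,0,-0.08],[0,0,0]],[[0,0,0],[0,0,0]],[[0,0,0],[0,0,0]]]}'
python3 -c "
from h import *
s=monitor.read_state();print(s['ee_pos'],s['ft_force'],s['torque'])"
```

```text
time: 8.2
ee_pos: [0.6004, 0.1895, 0.1024]
eef_rot: [0.982, 0.191, -0.0, 0.0]
ft_force: [0.2, -0.5, -2.5]
width: 0.0236
grip_force: 50.0
[0.60040941 0.18947537 0.10236211] [ 0.21151645 -0.50739475 -2.50300256] [0.05234963 0.06474425 0.03366997]
```

```bash
for i in 1; do :; done; python3 -m crank '{"steps":[[[0,0,-0.08],[0,0,0]],[[0,0,-0.08],[0,0,0]],[[0,0,0],[0,0,0]],[[0,0,0],[0,0,0]]]}'
python3 -m crank '{"steps":[[[0,0,-0.08],[0,0,0]],[[0,0,-0.08],[0,0,0]],[[0,0,0],[0,0,0]],[[0,0,0],[0,0,0]]]}'
python3 -m crank '{"steps":[[[0,0,-0.06],[0,0,0]],[[0,0,-0.06],[0,0,0]],[[0,0,0],[0,0,0]],[[0,0,0],[0,0,0]]]}'
```

```text
time: 8.53
ee_pos: [0.6004, 0.1895, 0.0983]
eef_rot: [0.982, 0.191, -0.0, 0.0]
ft_force: [0.0, -0.0, -2.3]
width: 0.0238
grip_force: 50.0
time: 8.87
ee_pos: [0.6006, 0.189, 0.0944]
eef_rot: [0.982, 0.191, -0.0, 0.0]
ft_force: [0.1, -1.2, -2.4]
width: 0.0235
grip_force: 50.0
time: 9.2
ee_pos: [0.6009, 0.1889, 0.0915]
eef_rot: [0.982, 0.191, 0.0, 0.0]
ft_force: [2.9, -3.1, -3.4]
width: 0.0235
grip_force: 50.0
```

```bash
python3 -m crank '{"steps":[[[0.02,-0.03,0],[0,0,0]],[[0,0,-0.06],[0,0,0]],[[0,0,0],[0,0,0]],[[0,0,0],[0,0,0]]]}'
python3 -m crank '{"steps":[[[0,0,-0.06],[0,0,0]],[[0,0,0],[0,0,0]],[[0,0,0],[0,0,0]]]}'
```

```text
time: 9.53
ee_pos: [0.601, 0.1889, 0.0899]
eef_rot: [0.982, 0.191, 0.0, -0.0]
ft_force: [2.1, -2.4, -2.7]
width: 0.0235
grip_force: 50.0
time: 9.78
ee_pos: [0.601, 0.1889, 0.0884]
eef_rot: [0.982, 0.191, 0.0, -0.0]
ft_force: [3.6, -1.8, -4.2]
width: 0.0239
grip_force: 50.0
```

```bash
python3 -m crank '{"steps":[[[0.03,-0.02,-0.06],[0,0,0]],[[0,0,0],[0,0,0]],[[0,0,0],[0,0,0]]]}'
python3 -m crank '{"steps":[[[0,0,-0.06],[0,0,0]],[[0,0,0],[0,0,0]],[[0,0,0],[0,0,0]]]}'
python3 -c "
from h import *
s=monitor.read_state();print(s['ee_pos'],s['ft_force'],s['torque'])
c=cam('side');cv2.imwrite('pics/s3.png',cv2.resize(c['pixels'][190:310,130:290],(800,600),interpolation=2))"
```

```text
time: 10.03
ee_pos: [0.6015, 0.189, 0.0868]
eef_rot: [0.982, 0.191, -0.0, -0.0]
ft_force: [2.3, 0.5, -3.7]
width: 0.0239
grip_force: 50.0
time: 10.28
ee_pos: [0.6017, 0.1886, 0.0854]
eef_rot: [0.982, 0.191, 0.0, -0.0]
ft_force: [1.2, 0.7, -3.2]
width: 0.0238
grip_force: 50.0
[0.60173463 0.18857152 0.08540662] [ 1.20280219  0.65208162 -3.20712046] [ 0.32769516 -0.41978016 -0.02787013]
```

View pics/s3.png

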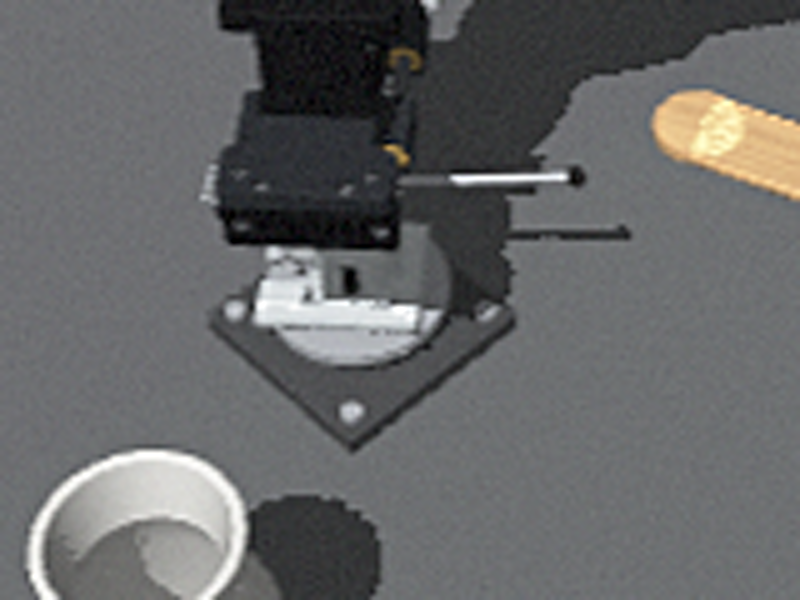

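The side view shows the foot (330,310) just above the collar, with the rod at (490,180) level. I'll measure the foot's height above the collar from depth.

```bash
cat > ht.py <<'E'
from h import *
for n in ['side','scene','wrist']:
    c=cam(n);P=pts(c)
    G=(P[...,:2]-[.6015,.1888])@np.array([[.9272,-.3746],[.3746,.9272]])  # gauge x,y
    def band(nm,b,z):
        k=(G[...,0]>b[0])&(G[...,0]<b[1])&(G[...,1]>b[2])&(G[...,1]<b[3])&(P[...,2]>z[0])&(P[...,2]<z[1]);q=P[k][:,2]
        if len(q)>3:print(n,nm,len(q),np.percentile(q,[10,50,90]).round(4))
    band('foot+y',(-28,40),(0,0),(0,0)) if 0 else None
    band('foot+y',(-.026,.04,.024,.031),(.02,.06))
    band('foot-y',(-.026,.04,-.031,-.024),(.02,.06))
    band('collar',(-.03,.03,.035,.044),(.02,.05))
    band('collar-',(-.03,.03,-.044,-.035),(.02,.05))
    band('rod',(-.11,-.05,-.008,.008),(.06,.15))
    band('rodout',(-.11,-.095,-.008,.008),(.06,.15))
    band('paddle',(.055,.085,-.012,.012),(.035,.12))
s=monitor.read_state();print(s['time'],s['ee_pos'],s['ft_force'],s['torque'])
E
python3 ht.py
```

```text
side foot+y 88 [0.0297 0.0391 0.0413]
side foot-y 7 [0.0384 0.0402 0.0412]
side collar 80 [0.0257 0.0305 0.0327]
side rod 64 [0.1101 0.1128 0.1175]
side rodout 20 [0.1132 0.1158 0.1186]
side paddle 14 [0.1003 0.1021 0.1035]
scene foot+y 33 [0.0364 0.0387 0.0401]
scene foot-y 36 [0.037  0.0388 0.0411]
scene collar 33 [0.028  0.0304 0.0321]
scene collar- 41 [0.0274 0.0299 0.0321]
scene rod 6 [0.1091 0.1109 0.1129]
scene paddle 16 [0.0979 0.1008 0.1026]
wrist foot+y 588 [0.0382 0.039  0.0399]
wrist foot-y 614 [0.0384 0.0392 0.04  ]
wrist collar 576 [0.0295 0.0303 0.0311]
wrist collar- 504 [0.0295 0.0304 0.0312]
wrist paddle 1030 [0.096  0.1    0.1025]
10.4833 [0.60167809 0.18859469 0.08542171] [ 0.99070375  1.10161922 -3.85882182] [ 0.49764284 -0.37756053  0.00680818]
```

```bash
python3 -m crank '{"steps":[[[0,0,-0.06],[0,0,0]]]}'
python3 -m crank '{"steps":[[[0,0,-0.06],[0,0,0]]]}'
python3 -m crank '{"steps":[[[0,0,0],[0,0,0]],[[0,0,0],[0,0,0]]]}'
```

```text
time: 10.57
ee_pos: [0.6017, 0.1886, 0.0844]
eef_rot: [0.982, 0.191, 0.0, -0.0]
ft_force: [-0.8, 0.4, 1.9]
width: 0.0238
grip_force: 50.0
time: 10.65
ee_pos: [0.6018, 0.1886, 0.0829]
eef_rot: [0.982, 0.191, 0.0, -0.0]
ft_force: [-0.9, 1.5, 1.8]
width: 0.0237
grip_force: 50.0
time: 10.82
ee_pos: [0.6017, 0.1885, 0.0824]
eef_rot: [0.982, 0.191, -0.0, -0.0]
ft_force: [2.3, 2.8, -2.9]
width: 0.0237
grip_force: 50.0
```

Drag of about 5 N shows while moving. I'll push the last 2 mm until firm contact.

```bash
python3 -m crank '{"steps":[[[0,0,-0.05],[0,0,0]]]}'
python3 -m crank '{"steps":[[[0,0,-0.04],[0,0,0]]]}'
python3 -m crank '{"steps":[[[0,0,-0.03],[0,0,0]]]}'
python3 -m crank '{"steps":[[[0,0,0],[0,0,0]],[[0,0,0],[0,0,0]]]}'
```

```text
time: 10.9
ee_pos: [0.6017, 0.1885, 0.0816]
eef_rot: [0.982, 0.191, 0.0, -0.0]
ft_force: [-1.6, 2.2, 2.4]
width: 0.0234
grip_force: 50.0
time: 10.98
ee_pos: [0.6018, 0.1885, 0.0806]
eef_rot: [0.982, 0.191, 0.0, -0.0]
ft_force: [-1.0, 0.1, 8.0]
width: 0.0234
grip_force: 50.0
time: 11.07
ee_pos: [0.6018, 0.1885, 0.0805]
eef_rot: [0.982, 0.191, 0.0, -0.0]
ft_force: [-5.6, -0.2, 13.7]
width: 0.0236
grip_force: 50.0
time: 11.23
ee_pos: [0.6018, 0.1885, 0.0805]
eef_rot: [0.982, 0.191, 0.0, -0.0]
ft_force: [-4.2, 1.2, 7.6]
width: 0.0238
grip_force: 50.0
```

```bash
python3 -m crank '{"steps":[[[0,0,-0.05],[0,0,0]],[[0,0,0],[0,0,0]]]}'
python3 -m crank '{"steps":[[[0,0,-0.04],[0,0,0]],[[0,0,0],[0,0,0]]]}'; python3 ht.py | grep -v side
```

```text
time: 11.4
ee_pos: [0.6019, 0.1885, 0.0805]
eef_rot: [0.982, 0.191, 0.0, -0.0]
ft_force: [-7.5, -0.1, 17.5]
width: 0.0238
grip_force: 50.0
time: 11.57
ee_pos: [0.602, 0.1885, 0.0804]
eef_rot: [0.982, 0.191, 0.001, -0.0]
ft_force: [-11.8, -1.0, 25.5]
width: 0.0235
grip_force: 50.0
scene foot+y 37 [0.0314 0.0342 0.0361]
scene foot-y 37 [0.0313 0.0341 0.0361]
scene collar 33 [0.027  0.0303 0.032 ]
scene collar- 39 [0.027  0.0306 0.0321]
scene rod 4 [0.1056 0.1073 0.1087]
scene paddle 14 [0.0931 0.0958 0.0973]
wrist foot+y 590 [0.0334 0.0342 0.035 ]
wrist foot-y 600 [0.0335 0.0342 0.035 ]
wrist collar 542 [0.0295 0.0303 0.0311]
wrist collar- 482 [0.0295 0.0303 0.0312]
wrist paddle 1032 [0.0909 0.0948 0.0973]
11.7167 [0.60196899 0.18852747 0.08045473] [-11.8455285   -2.34605063  25.06861918] [-0.21860581  2.88186083  0.04429221]
```

The foot top is now 3.9 mm above the collar on both sides, so the foot is flat and the cup is home. I'll unload, let go and back off upward.

```bash
python3 -m crank '{"steps":[[[0,0,0.06],[0,0,0]],[[0,0,0.04],[0,0,0]],[[0,0,0],[0,0,0]]]}'
python3 -m crank '{"steps":[[[0,0,0],[0,0,0]],[[0,0,0],[0,0,0]],[[0,0,0],[0,0,0]],[[0,0,0],[0,0,0]],[[0,0,0],[0,0,0]],[[0,0,0],[0,0,0]]]}' 50
python3 -m crank '{"steps":[[[0,0,0.5],[0,0,0]],[[0,0,1],[0,0,0]],[[0,0,1],[0,0,0]],[[0,0,1],[0,0,0]],[[0,0,0.5],[0,0,0]],[[0,0,0],[0,0,0]],[[0,0,0],[0,0,0]]]}'
python3 ht.py
```

```text
time: 11.97
ee_pos: [0.6018, 0.1884, 0.0805]
eef_rot: [0.982, 0.191, 0.0, -0.0]
ft_force: [-4.2, -0.0, 7.8]
width: 0.0234
grip_force: 50.0
time: 12.47
ee_pos: [0.6018, 0.1881, 0.0796]
eef_rot: [0.982, 0.191, -0.0, 0.0]
ft_force: [0.4, 0.5, -0.6]
width: 0.0487
grip_force: 0.0
time: 13.05
ee_pos: [0.602, 0.1883, 0.1802]
eef_rot: [0.982, 0.191, 0.001, -0.0]
ft_force: [0.6, -0.7, -0.2]
width: 0.0498
grip_force: 0.0
side foot+y 70 [0.0326 0.0353 0.037 ]
side foot-y 8 [0.0319 0.0355 0.0372]
side collar 79 [0.0256 0.0303 0.033 ]
side collar- 6 [0.0289 0.0318 0.0325]
side rod 58 [0.106  0.1086 0.1125]
side rodout 20 [0.1084 0.1104 0.113 ]
side paddle 49 [0.0895 0.0935 0.0982]
scene foot+y 36 [0.0323 0.0339 0.0358]
scene foot-y 37 [0.0323 0.034  0.0366]
scene collar 33 [0.028  0.0302 0.0323]
scene collar- 39 [0.0275 0.03   0.0318]
scene rod 27 [0.105  0.1084 0.1111]
scene rodout 9 [0.1083 0.1106 0.1124]
scene paddle 14 [0.0937 0.096  0.0981]
wrist foot+y 397 [0.0335 0.0344 0.0352]
wrist foot-y 402 [0.0335 0.0344 0.0353]
wrist collar 349 [0.0295 0.0303 0.0312]
wrist collar- 315 [0.0295 0.0304 0.0311]
wrist rod 133 [0.1055 0.1071 0.1084]
wrist paddle 387 [0.0911 0.0951 0.0976]
13.2 [0.60097181 0.187957   0.17814363] [0.39334872 0.23062811 0.05296781] [ 0.00361683  0.13050978 -0.00520471]
```

The gauge stays home after release. Now I'll close the fingers, move out over the latch pad and come down to just above it.

```bash
python3 -m crank '{"steps":[[[0.4,0.16,0],[0,0,0]],[[0.5,0.2,0],[0,0,0]],[[0.5,0.2,0],[0,0,0]],[[0.5,0.2,0],[0,0,0]],[[0.5,0.21,0],[0,0,0]],[[0,0,0],[0,0,0]],[[0,0,0],[0,0,0]],[[0,0,0],[0,0,0]],[[0,0,0],[0,0,0]],[[0,0,0],[0,0,0]]]}' 0 20
python3 -m crank '{"steps":[[[0,0,-0.5],[0,0,0]],[[0,0,-0.7],[0,0,0]],[[0,0,-0.7],[0,0,0]],[[0,0,-0.5],[0,0,0]],[[0,0,-0.3],[0,0,0]],[[0,0,0],[0,0,0]],[[0,0,0],[0,0,0]],[[0,0,0],[0,0,0]]]}'
```

```text
time: 14.03
ee_pos: [0.6614, 0.2122, 0.18]
eef_rot: [0.982, 0.191, -0.0, 0.0]
ft_force: [0.2, 0.0, 0.5]
width: 0.0009
grip_force: 0.0
time: 14.7
ee_pos: [0.6623, 0.2127, 0.1134]
eef_rot: [0.982, 0.191, 0.001, -0.0]
ft_force: [0.7, 0.2, 0.6]
width: 0.0006
grip_force: 0.0
```

Pressing slowly.

```bash
python3 -m crank '{"steps":[[[0,0,-0.12],[0,0,0]],[[0,0,-0.12],[0,0,0]],[[0,0,-0.12],[0,0,0]],[[0,0,-0.12],[0,0,0]],[[0,0,-0.12],[0,0,0]],[[0,0,-0.12],[0,0,0]]]}'
python3 -m crank '{"steps":[[[0,0,-0.1],[0,0,0]],[[0,0,-0.1],[0,0,0]],[[0,0,-0.1],[0,0,0]],[[0,0,-0.1],[0,0,0]]]}'
python3 -m crank '{"steps":[[[0,0,-0.1],[0,0,0]],[[0,0,-0.1],[0,0,0]],[[0,0,-0.1],[0,0,0]]]}'
```

```text
time: 15.2
ee_pos: [0.6634, 0.2132, 0.0955]
eef_rot: [0.982, 0.191, 0.002, -0.0]
ft_force: [5.3, 2.6, 7.3]
width: 0.0003
grip_force: 3.1
time: 15.53
ee_pos: [0.6625, 0.2128, 0.0848]
eef_rot: [0.982, 0.191, 0.001, -0.0]
ft_force: [2.0, 0.4, 3.8]
width: 0.0006
grip_force: 1.8
time: 15.78
ee_pos: [0.6613, 0.2124, 0.0762]
eef_rot: [0.982, 0.191, -0.001, 0.0]
ft_force: [0.3, 1.0, 2.9]
width: 0.0005
grip_force: 1.1
```

```bash
python3 -m crank '{"steps":[[[0,0,-0.1],[0,0,0]],[[0,0,-0.1],[0,0,0]],[[0,0,-0.1],[0,0,0]]]}'
python3 -m crank '{"steps":[[[0,0,-0.08],[0,0,0]],[[0,0,-0.06],[0,0,0]]]}'
python3 -m crank '{"steps":[[[0,0,-0.06],[0,0,0]]]}'
python3 -m crank '{"steps":[[[0,0,0],[0,0,0]],[[0,0,0],[0,0,0]]]}'
```

```text
time: 16.03
ee_pos: [0.6617, 0.2125, 0.0689]
eef_rot: [0.982, 0.191, -0.0, 0.0]
ft_force: [1.0, 0.6, 2.2]
width: 0.0005
grip_force: 1.1
time: 16.2
ee_pos: [0.6617, 0.2125, 0.0655]
eef_rot: [0.982, 0.191, -0.0, 0.0]
ft_force: [2.4, -0.7, 2.5]
width: 0.0
grip_force: 1.1
time: 16.28
ee_pos: [0.662, 0.2126, 0.0644]
eef_rot: [0.982, 0.191, 0.0, -0.0]
ft_force: [-0.6, -0.8, 10.6]
width: 0.0008
grip_force: 5.0
time: 16.45
ee_pos: [0.6619, 0.2126, 0.0646]
eef_rot: [0.982, 0.191, 0.0, 0.0]
ft_force: [1.4, 0.4, 4.0]
width: 0.0008
grip_force: 2.1
```

At the stop (z 0.0645, as expected). One slightly firmer press, then retreat and check.

```bash
python3 -m crank '{"steps":[[[0,0,-0.06],[0,0,0]],[[0,0,0],[0,0,0]]]}'
python3 -m crank '{"steps":[[[0,0,0.3],[0,0,0]],[[0,0,0.6],[0,0,0]],[[0,0,1],[0,0,0]],[[0,0,1],[0,0,0]],[[0,0,1],[0,0,0]],[[0,0,1],[0,0,0]],[[0,0,0.5],[0,0,0]],[[0,0,0],[0,0,0]],[[0,0,0],[0,0,0]]]}'
sed -i "s/(.035,.12)/(.045,.12)/" ht.py; python3 ht.py
python3 - <<'E'
from h import *
c=cam('side');cv2.imwrite('pics/s4.png',cv2.resize(c['pixels'][170:320,120:320],(800,600),interpolation=2))
E
```

```text
time: 16.62
ee_pos: [0.6625, 0.2128, 0.064]
eef_rot: [0.982, 0.191, 0.001, -0.0]
ft_force: [1.1, 0.8, 8.4]
width: 0.0006
grip_force: 4.1
time: 17.37
ee_pos: [0.6616, 0.2124, 0.1973]
eef_rot: [0.982, 0.191, -0.0, 0.0]
ft_force: [0.0, -0.9, -0.8]
width: 0.0003
grip_force: 0.0
side foot+y 68 [0.0334 0.0356 0.038 ]
side foot-y 11 [0.0343 0.0366 0.0379]
side collar 81 [0.026  0.0309 0.0325]
side rod 59 [0.1078 0.1108 0.1152]
side rodout 17 [0.1117 0.114  0.1171]
side paddle 76 [0.0624 0.0644 0.0664]
scene foot+y 33 [0.0329 0.035  0.0371]
scene foot-y 36 [0.0329 0.0345 0.0368]
scene collar 33 [0.0287 0.0303 0.0326]
scene collar- 40 [0.0267 0.0301 0.0321]
scene paddle 53 [0.0609 0.0632 0.0657]
wrist foot+y 80 [0.0338 0.0346 0.0352]
wrist foot-y 77 [0.0338 0.0346 0.0356]
wrist collar 13 [0.0254 0.0301 0.0314]
wrist collar- 7 [0.029  0.0298 0.0308]
wrist paddle 467 [0.0628 0.0637 0.0647]
17.5167 [0.66088322 0.21220997 0.19563389] [-0.53369283 -0.46962328  0.78817895] [ 0.0639674   0.16028589 -0.03155619]
```

View pics/s4.png

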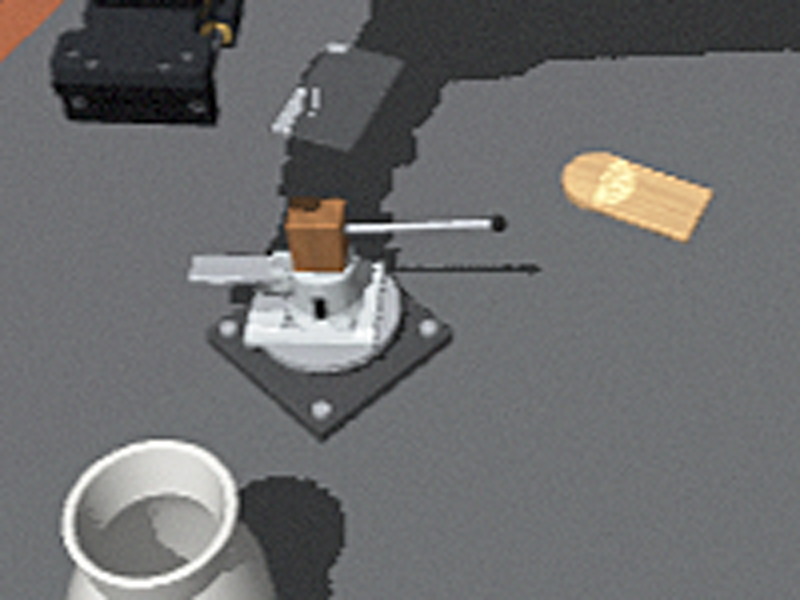

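The side view shows the paddle level (235,268) and the gauge on the collar, with rib, scraper and pitcher undisturbed. The rod depth rose 2–3 mm though, so the foot may have tipped slightly. I'll go back over it and fit the foot's plane.

```bash
python3 -m crank '{"steps":[[[-0.5,-0.2,0],[0,0,0]],[[-0.9,-0.36,0],[0,0,0]],[[-0.9,-0.36,0],[0,0,0]],[[-0.9,-0.36,0],[0,0,0]],[[-0.8,-0.32,0],[0,0,0]],[[0,0,0],[0,0,0]],[[0,0,0],[0,0,0]],[[0,0,0],[0,0,0]]]}'
cat > tilt.py <<'E'
from h import *
c=cam('wrist');P=pts(c)
G=(P[...,:2]-[.6015,.1884])@np.array([[.9272,-.3746],[.3746,.9272]])
def fit(nm,k):
    g=np.c_[G[k],np.ones(k.sum())];z=P[k][:,2]
    a=np.linalg.lstsq(g,z,rcond=None)[0];
    for _ in range(3):
        m=abs(g@a-z)<.0015;a=np.linalg.lstsq(g[m],z[m],rcond=None)[0]
    print(nm,m.sum(),'slope x,y',a[:2].round(4),'z0',a[2].round(5), 'x range',g[m][:,0].min().round(3),g[m][:,0].max().round(3))
x,y,z=G[...,0],G[...,1],P[...,2]
fit('foot',(abs(y)>.022)&(abs(y)<.031)&(x>-.03)&(x<.043)&(z>.0315)&(z<.041))
fit('collar',(np.hypot(x,y)<.044)&(abs(y)>.035)&(z>.027)&(z<.034))
fit('paddle',(abs(y)<.008)&(x>.04)&(x<.077)&(z>.055)&(z<.075))
fit('block',(abs(y)<.010)&(x>-.014)&(x<.014)&(z>.108)&(z<.125))
print(monitor.read_state()['ee_pos'])
E
python3 tilt.py
```

```text
time: 18.23
ee_pos: [0.562, 0.1727, 0.1974]
eef_rot: [0.982, 0.191, -0.0, 0.0]
ft_force: [0.1, -0.0, 0.2]
width: 0.0004
grip_force: 0.0
foot 1026 slope x,y [-0.0204 -0.0008] z0 0.03519 x range -0.029 0.043
collar 508 slope x,y [ 0.0014 -0.0008] z0 0.03039 x range -0.025 0.026
paddle 641 slope x,y [-0.0213 -0.0021] z0 0.06524 x range 0.041 0.077
block 786 slope x,y [-0.0135 -0.002 ] z0 0.11615 x range -0.014 0.014
[0.56217315 0.17279709 0.19740387]
```

The foot is tipped 0.021 rad, about 0.9 mm short at the axis. The paddle has the same slope, so the lever itself is fully down. I'll reseat the gauge by pressing gently on top of the grip block, a little to the -x side.

```bash
python3 -m crank '{"steps":[[[0.4,0.16,0],[0,0,0]],[[0.5,0.2,-0.3],[0,0,0]],[[0.46,0.17,-0.6],[0,0,0]],[[0,0,-0.7],[0,0,0]],[[0,0,-0.7],[0,0,0]],[[0,0,-0.5],[0,0,0]],[[0,0,-0.2],[0,0,0]],[[0,0,0],[0,0,0]],[[0,0,0],[0,0,0]]]}'
python3 -m crank '{"steps":[[[0,0,-0.08],[0,0,0]],[[0,0,-0.08],[0,0,0]],[[0,0,-0.05],[0,0,0]]]}'
```

```text
time: 19.03
ee_pos: [0.5961, 0.1859, 0.1232]
eef_rot: [0.982, 0.191, 0.0, 0.0]
ft_force: [-0.2, 0.3, -0.3]
width: 0.0004
grip_force: 0.0
time: 19.28
ee_pos: [0.5961, 0.1859, 0.1181]
eef_rot: [0.982, 0.191, 0.001, -0.0]
ft_force: [-0.8, -0.0, -0.2]
width: 0.0005
grip_force: 0.0
```

```bash
python3 -m crank '{"steps":[[[0,0,-0.05],[0,0,0]],[[0,0,-0.05],[0,0,0]]]}'
python3 -m crank '{"steps":[[[0,0,-0.05],[0,0,0]]]}'
```

```text
time: 19.45
ee_pos: [0.5956, 0.1856, 0.1161]
eef_rot: [0.982, 0.191, -0.0, 0.0]
ft_force: [-8.6, -3.1, 17.4]
width: 0.0004
grip_force: 9.0
time: 19.53
ee_pos: [0.5956, 0.1856, 0.1159]
eef_rot: [0.982, 0.191, 0.0, 0.0]
ft_force: [-12.3, -3.5, 27.0]
width: 0.0009
grip_force: 13.4
```

```bash
python3 -m crank '{"steps":[[[0,0,0],[0,0,0]],[[0,0,0],[0,0,0]]]}'
python3 -m crank '{"steps":[[[0,0,0.2],[0,0,0]],[[0,0,0.5],[0,0,0]],[[-0.3,-0.12,0.8],[0,0,0]],[[-0.5,-0.2,0.8],[0,0,0]],[[-0.5,-0.2,0.8],[0,0,0]],[[0,0,0.4],[0,0,0]],[[0,0,0],[0,0,0]],[[0,0,0],[0,0,0]],[[0,0,0],[0,0,0]]]}'
python3 tilt.py
```

```text
time: 19.7
ee_pos: [0.5956, 0.1856, 0.1161]
eef_rot: [0.982, 0.191, 0.0, 0.0]
ft_force: [-9.5, -3.8, 18.3]
width: 0.0004
grip_force: 8.9
time: 20.45
ee_pos: [0.5632, 0.1729, 0.2001]
eef_rot: [0.982, 0.191, -0.001, 0.0]
ft_force: [-0.5, 0.1, -0.7]
width: 0.0005
grip_force: 0.0
foot 1002 slope x,y [-0.0015 -0.0007] z0 0.03442 x range -0.03 0.043
collar 511 slope x,y [-0.0031 -0.0004] z0 0.03038 x range -0.026 0.026
paddle 666 slope x,y [-0.0047 -0.0037] z0 0.06457 x range 0.04 0.077
block 797 slope x,y [0.001  0.0024] z0 0.11538 x range -0.014 0.014
[0.56306914 0.17276613 0.19985167]
```

The foot is flat and 4.0 mm above the collar, the top is at 0.1154, and the paddle is level with its pad at 34 mm. Handing in.

```bash
python3 -c "
from bench import ticket
print(ticket.close_job())"
```

```text
the job is handed in; nothing more can be done
None
```

The gauge is seated flat on the collar with its latch lever fully down, and the job is handed in; pressing the lever tipped the gauge about 1 mm, so I reseated it by pressing on the grip block.

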